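Set the sliding fence of a board fixture to its marked stop

ROBOT

A 6-joint arm with a two-finger parallel gripper is mounted at the origin on the work surface. World frame = base frame: x ahead of the robot, y to its left, z up, the work surface at z = 0. Lengths are in m, angles in rad, forces in N, time in s.
With the tool pointing down it reaches from about 0.375 to 0.9 m from the base axis. Payload 3.1 kg.
Tool frame: the origin (TCP) lies at the very end of the fingers, on their centre line; the grasp point (between the pads) lies 19 mm behind it; z points along the fingers, y is the line along which they close (so a half turn about z gives the same grasp; the last joint's range is limited). The gripper opens to 87 mm and grips with 3 to 60 N. Pads are 19 mm wide; open, the fingers measure 117 mm over their backs; the gripper's body (75 mm by 190 mm) begins 51 mm behind the grasp point.
Start: joints at [-1.306, 0.527, 1.433, -0, 1.181, -0.178], TCP at [0.268, -0.564, 0.223] pointing down, gripper open.
Joint ranges: [-3.08, 3.08], [-0.75, 2.2], [0.22, 2.44], [-1.43, 4.57], [0, 2.65], [-2.85, 2.85]. Speed limits (rad/s): [2.79, 2.79, 3.14, 3.14, 3.14, 3.14].

INTERFACE

Orientations are given as a 3x3 rotation matrix whose columns are the frame's x, y, z axes.
In Python, from rig import env gives the robot as it stands. Calls block until the motion is done:
- env.move_ptp(position, orientation): joint-space move of the TCP to a pose.
- env.servo_line(position, rot=None, feed=0.15): straight line of the TCP; rot=None keeps the orientation; feed is the mean speed in m/s.
- env.move_joints(angles): joint-space move.
- env.release() and env.grab(newtons=None): open the fingers fully, or close them until they stop; newtons is the grip in N (None keeps the last).
- env.wait(seconds).
- env.solve_ik(position, orientation): joint angles nearest the present ones, or None.
- env.snapshot(name): name is "side" or "top" or "wrist"; returns a dict with "frame" (420x560x3 uint8, blue, green, red), "z_map" (420x560 float32, m along the optical axis (not along the pixel's ray), 0 where there is no reading), "fx", "fy", "cx", "cy" (pixels), "dist" ([k1, k2, p1, p2, k3] as OpenCV has them; the pictures are not rectified), "rvec" (rotation vector, rad) and "tvec" (3), from world to camera coordinates, as OpenCV has them. Camera axes: x right, y down, z forward; pixel columns grow to the right and rows downward; lengths in m; the calibration is good to about 2 mm. A picture is of the moment at which its call begins.
A pose or a line that the arm cannot do raises env.PlanningError and nothing moves.
- env.sign_off(): hands the job in; it is judged then, once.
Readings, each from a call of its own:
- env.current_t(): time.
- env.current_joint_pos(): joint angles.
- env.current_joint_vel(): joint speeds.
- env.current_tau(): joint torques, N m.
- env.current_tcp_pos(): TCP position.
- env.current_orientation(): TCP orientation.
- env.current_ft_force(): force on the tool from outside, world axes, zero at the start.
- env.current_wrist_torque(): the same for the moment, N m.
- env.current_gripper_width(): opening from 0.0 (shut) to 1.0 (fully open).
- env.current_grasp_force(): force on a finger pad.
Only numpy, scipy, OpenCV 4.12 (cv2) and the standard library are available. Lean on these libraries where they do the work, as an engineer would, in place of code of your own. Each camera call takes 0.05 s, during which the arm holds its last target. There are 200 camera calls.

TASK

Set the fence of the board fixture for the next batch. With a fingertip press down the black thumb pad in the middle of the sliding jaw to free its brake and, keeping it pressed, push the jaw along the rail right up against the stop that carries the knob; then let go so that the pad springs up and the jaw stays there. Do not drag the jaw with its brake on, do not pick anything up, and leave the other things on the bench where they are.

Things in the scene. Friction and masses are not known exactly. Their poses are not given: they have to be found in the camera images.
- rail: the fence fixture, fixed to the bench: a straight aluminium T-slot rail, 64 mm wide, 420 mm long, 30 mm tall, with a flat white bed (102 mm deep, 10 mm thick, scale lines) along its side away from the robot. Origin on the bench under the rail's middle; y axis along the rail, x across to the bed, z up. Place and yaw differ between starts
- jaw_mid (a point): middle of the sliding jaw, on the rail's centre line, 60 mm over the bench (top of its thumb pad when up). The jaw is a grey saddle, 80 mm along the rail, 76 mm across, that cannot be lifted off; a thin steel fence blade reaches 133 mm from the centre line over the bed. Its two end blocks (17 mm along the rail, tops 66 mm high) flank a recess 46 mm wide along the rail with the black ribbed pad
- jaw (a joint): position of the jaw along the rail's y axis (m); 0 in the middle of the rail, grows towards the rail's +y end. Starts near the middle. With the pad up a brake holds the jaw against about 30 N; with the pad pressed it slides with about 1.5 N, pushed by the finger that presses the pad, by friction or against an end block
- pad (a joint): how far the thumb pad is pressed down (m): 0 up (brake on), 0.005 fully down on a rigid end stop; the brake is free from about 0.001. The pad measures 50 mm across the rail by 44 mm along it. A spring lifts it: about 4 N starts it, about 5 N holds it fully down
- knob_stop_mid (a point): the marked stop: a steel block clamped across the rail with an upright pin and round knob on it (24 mm diameter, top 78 mm over the bench). This point: middle of the block's top, 52 mm over the bench, on the rail's centre line. The block is 24 mm long along the rail: a jaw touching it has its middle 52 mm from this point along the rail. At either end of the rail; cannot move
- plain_stop_mid (a point): the other stop: the same block (24 mm along the rail, top 52 mm over the bench) without pin and knob, at the other end of the rail; the same point on it; cannot move
- board_stack: bystander: stack of thirteen white round boards with two ears, 104 x 80 mm, 52 mm tall, loose; origin at the centre of its underside
- short_stack: bystander: stack of six such boards with a dark solar cell on top, 104 x 80 mm, 24 mm tall, loose; origin at the centre of its underside
- loose_board: bystander: one such board, 104 x 80 mm, 4 mm thick, with a dark solar cell, lying on the robot's side of the rail; origin at the centre of its underside
- spool: bystander: solder spool standing on end on the robot's side of the rail, 60 mm diameter, 54 mm tall, loose; origin at the centre of its underside
- driver: bystander: screwdriver 170 mm long lying beyond the fixture's bed, loose
- parts_box: bystander: open cardboard parts box 110 x 90 x 45 mm, loose; origin at the centre of its underside
- bottle: bystander: small white bottle, 44 mm diameter, 110 mm tall, standing on the robot's side of the rail, loose; origin at the centre of its underside
- tape: bystander: ring-shaped roll of tape lying flat, 90 mm outer diameter, 24 mm tall, loose; origin at the centre of its underside

How it is judged:
By the outcome, as a careful person would: the job done as asked, in the order asked, and still so for the second after the job is handed in, with the robot touching nothing.
It also fails if it takes over 35 s, if anything falls off the work surface, if the arm or the gripper's body presses on something with over 40 N, if the wrist force passes 120 N, or if a joint passes its speed limit or range.

## Working session

There is one attempt and no reset: what is moved stays moved. The work goes in short steps, each a Python script; the robot and the scene stay as the last script left them, time stands still between calls to the robot, and variables do not carry over. Pictures are saved under pics/ and viewed, at most 10 in all, crops included, and the job is handed in when it is done.

```bash
mkdir -p pics
cat > h.py <<'E'
import numpy as np, cv2, pickle
from rig import env
def snap(n,f):
    s=env.snapshot(n); cv2.imwrite(f'pics/{f}.png',s['frame']); pickle.dump(s,open(f'{f}.pkl','wb')); return s
def world(s,u,v,z=None):
    K=np.array([[s['fx'],0,s['cx']],[0,s['fy'],s['cy']],[0,0,1]])
    p=cv2.undistortPoints(np.array([[[u,v]]],float),K,np.array(s['dist']))[0,0]
    R=cv2.Rodrigues(np.array(s['rvec'],float))[0]; t=np.array(s['tvec'],float).ravel()
    d=R.T@np.r_[p,1]; c=-R.T@t
    if z is None: k=np.median(s['z_map'][int(v)-1:int(v)+2,int(u)-1:int(u)+2])
    else: k=(z-c[2])/d[2]
    return c+k*d
E
python3 - <<'E'
from h import *
snap('top','top1');snap('side','side1')
E
```

```text
(no output)
```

View pics/top1.png

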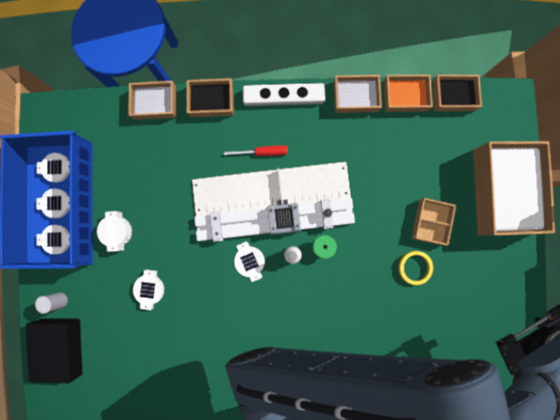

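View pics/side1.png

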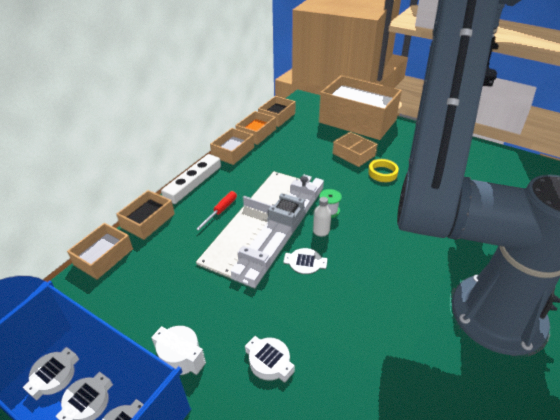

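The top view shows the jaw at about (284,217), the knob stop on the right at (327,212) and the plain stop on the left at (215,225). The bottle at (292,255) and the spool at (325,247) stand close to the rail. I'll enlarge this area.

Run:
```python
from h import *
s=pickle.load(open('top1.pkl','rb'))
c=s['frame'][155:285,185:365]; cv2.imwrite('pics/crop1.png',cv2.resize(c,None,fx=4.4,fy=4.4,interpolation=cv2.INTER_CUBIC))
for n,u,v in [('jaw',284,217),('knob',327,212),('plain',215,225),('bottle',292,255),('spool',320,247)]: print(n,world(s,u,v).round(4))
```

```text
jaw [ 0.5641 -0.0108  0.059 ]
knob [ 0.5731 -0.1212  0.0765]
plain [0.5483 0.1698 0.0518]
bottle [ 0.4669 -0.028   0.1095]
spool [ 0.4839 -0.1021  0.0537]
```

View pics/crop1.png

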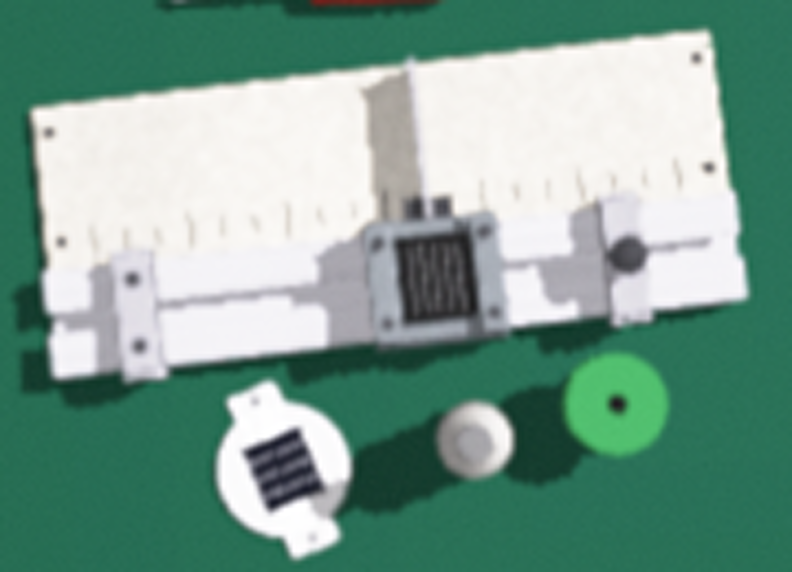

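The enlarged crop shows the pad centre at (437,280), the knob at (627,255), the plain block's middle at (139,315) and the slot running from (155,303) to (710,243).

Run:
```python
from h import *
s=pickle.load(open('top1.pkl','rb'))
f=lambda a,b,z: world(s,185+a/4.4-.4,155+b/4.4-.4,z)
P=f(437,280,.060);K=f(627,255,.078);L=f(139,315,.052);A=f(155,303,.03);B=f(710,243,.03)
C=np.mean([f(x,y,.066) for x,y in [(377,243),(484,230),(387,323),(494,311)]],0)
print(P,C,K,L,A,B)
for a,b in((A,B),(L,K),(C,K),(L,C)): d=b-a;print(np.degrees(np.arctan2(d[0],-d[1])),np.linalg.norm(d[:2]))
th=np.arctan2(*( (K-L)[[0,1]]*[1,-1]))
u=np.array([np.sin(th),-np.cos(th),0])
for sg in(1,-1):
  y=sg*u;z=np.array([0,0,-1.]);R=np.c_[np.cross(y,z),y,z]
  for p in (P+[0,0,.06],P+u*.06): print(sg,env.solve_ik(p,R))
print(env.current_t(),env.current_ft_force())
```

```text
[ 0.56084456 -0.01052868  0.06      ] [ 0.56254887 -0.00969103  0.066     ] [ 0.57161885 -0.12124832  0.078     ] [0.54513162 0.16669293 0.052     ] [0.55274143 0.15965125 0.03      ] [ 0.57981944 -0.17568016  0.03      ]
4.616617388592972 0.3364229081747428
5.255749926769952 0.28915693841524936
4.648113776397051 0.11192539000866136
5.639458171931926 0.17724181713097387
1 [-2.17966337e-01  5.83057885e-01  1.68765800e+00 -4.44089210e-16
  8.70876773e-01  1.26109985e+00]
1 [-3.19208638e-01  6.88122430e-01  1.69565710e+00 -4.44089210e-16
  7.57813127e-01  1.15985755e+00]
-1 [-2.17966337e-01  5.83057885e-01  1.68765800e+00 -4.44089210e-16
  8.70876773e-01 -1.88049280e+00]
-1 [-3.19208638e-01  6.88122430e-01  1.69565710e+00 -4.44089210e-16
  7.57813127e-01 -1.98173511e+00]
0.1 [-0.16117135  0.41575685 -0.14276073]
```

```bash
cat >> h.py <<'E'
th=np.radians(5.0); u=np.array([np.sin(th),-np.cos(th),0])
R=np.c_[np.cross(u,[0,0,-1.]),u,[0,0,-1.]]
C=np.array([.562,-.010,0])
E
python3 - <<'E'
from h import *
env.grab(5)
env.move_ptp(C+[0,0,.22],R)
s=snap('wrist','w1')
cv2.imwrite('pics/w1.png',s['frame'])
print(env.current_t(),env.current_tcp_pos(),env.current_ft_force(),env.current_gripper_width())
E
```

```text
3.9167 [ 0.56216538 -0.01091525  0.21996525] [-0.07982904  0.71341116 -0.20001763] 0.007543725259586905
```

View pics/w1.png

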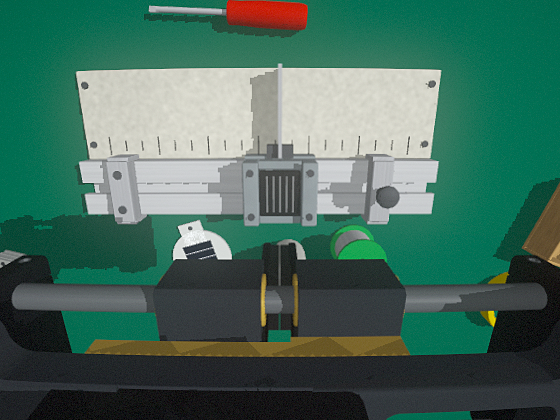

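The wrist view shows the rail level in the image, so the yaw is right. The jaw screws are at (250,173), (309,173), (250,217) and (309,217), the pad centre is about (281,194), and the knob top is at (388,197).

Run:
```python
from h import *
s=pickle.load(open('w1.pkl','rb'))
J=np.mean([world(s,a,b,.066) for a,b in[(250,173),(309,173),(250,217),(309,217)]],0)
K=world(s,388,197,.078); a=world(s,84,189,.03);b=world(s,434,189,.03)
d=b-a
print(J,K,np.degrees(np.arctan2(d[0],-d[1])),(K-J)@u, (K-J)@R[:,0], (J-C)@u,(J-C)@R[:,0])
```

```text
[ 0.56238101 -0.01050553  0.066     ] [ 0.57369174 -0.12160852  0.078     ] 4.987109325263664 0.11166600357520214 0.0015844213637808682 0.0005368116588732547 0.0003355045507256517
```

```bash
cat >> h.py <<'E'
J=np.array([.5624,-.0105,0])
def F(n=5):
    r=[]
    for _ in range(n): r.append(env.current_ft_force()); env.wait(.01)
    return np.mean(r,0)
E
python3 - <<'E'
from h import *
env.servo_line(J+[0,0,.066],R,feed=.1); env.wait(.2)
f0=F(10); np.save('f0.npy',f0); print(f0,env.current_tcp_pos())
z=.066
while z>.053:
    z-=.001; env.servo_line(J+[0,0,z],feed=.02); f=F()-f0
    print(round(z,4),env.current_tcp_pos().round(4) if hasattr(env.current_tcp_pos(),'round') else env.current_tcp_pos(),f.round(2))
    if f[2]>2.5: break
print(env.current_t())
E
```

```text
[ 0.06640866 -0.14699097  0.18688457] [ 0.56255408 -0.010522    0.06630764]
0.065 [ 0.5623 -0.0105  0.0649] [-0.09  0.29 -0.38]
0.064 [ 0.5624 -0.0105  0.0639] [-0.06  0.04 -0.15]
0.063 [ 0.5624 -0.0105  0.063 ] [ 0.13  0.29 -0.02]
0.062 [ 0.5624 -0.0105  0.062 ] [ 0.08  0.3  -0.29]
0.061 [ 0.5624 -0.0105  0.061 ] [-0.14  0.43 -0.2 ]
0.06 [ 0.5625 -0.0105  0.0601] [-0.24  0.13  0.46]
0.059 [ 0.5625 -0.0105  0.0592] [-0.29  0.6   2.45]
0.058 [ 0.5625 -0.0105  0.0581] [-0.4   0.71  2.84]
8.225
```

Run:
```python
from h import *
f0=np.load('f0.npy')
def st(n):
    f=F()-f0; p=np.array(env.current_tcp_pos()); print(n,p.round(4),'F along %.2f up %.2f'%(f@u,f[2])); return f
z=.0555
env.servo_line(J+[0,0,z],feed=.01); f=st('press')
if 3.5<f[2]<12:
    s=0
    while s<.05: s+=.01; env.servo_line(J+u*s+[0,0,z],feed=.03); st(round(s,3))
    snap('wrist','w2')
print(env.current_t())
```

```text
press [ 0.5625 -0.0105  0.0555] F along -0.43 up 3.21
8.6667
```

```bash
cat >> h.py <<'E'
f0=np.load('f0.npy')
def st(n):
    f=F()-f0; p=np.array(env.current_tcp_pos()); print(n,'s=%.4f z=%.4f'%((p-J)@u,p[2]),'F along %.2f up %.2f'%(f@u,f[2])); return f
E
python3 - <<'E'
from h import *
z=.0553; s=0
while s<.05:
    s+=.005; env.servo_line(J+u*s+[0,0,z],feed=.03); f=st(round(s,3))
    if f@u<-6: break
snap('wrist','w2')
print(env.current_t())
E
```

```text
0.005 s=0.0054 z=0.0554 F along 0.35 up 3.80
0.01 s=0.0105 z=0.0554 F along 0.35 up 4.36
0.015 s=0.0154 z=0.0554 F along 0.40 up 5.46
0.02 s=0.0203 z=0.0554 F along -0.16 up 4.66
0.025 s=0.0253 z=0.0554 F along 0.13 up 4.90
0.03 s=0.0303 z=0.0554 F along 0.11 up 4.67
0.035 s=0.0353 z=0.0554 F along 0.28 up 4.87
0.04 s=0.0404 z=0.0554 F along -0.36 up 5.14
0.045 s=0.0453 z=0.0554 F along 0.08 up 4.79
0.05 s=0.0503 z=0.0554 F along 0.08 up 5.01
0.055 s=0.0553 z=0.0554 F along -0.32 up 4.74
12.6583
```

View pics/w2.png

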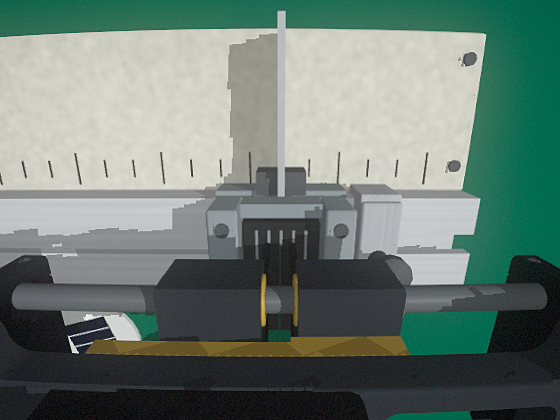

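The jaw has followed the finger, with its screws at (221,230) and (341,230) still centred on column 281. A few mm are left before the stop at (376,195). I'll keep pushing until the force rises.

Run:
```python
from h import *
z=.0553; s=.055
while s<.0735:
    s+=.0015; env.servo_line(J+u*s+[0,0,z],feed=.02); f=st(round(s,4))
    if f@u<-5: break
print(env.current_t())
```

```text
0.0565 s=0.0566 z=0.0554 F along -0.90 up 4.58
0.058 s=0.0580 z=0.0554 F along -0.70 up 5.21
0.0595 s=0.0595 z=0.0554 F along -1.02 up 5.37
0.061 s=0.0610 z=0.0554 F along -0.83 up 5.02
0.0625 s=0.0618 z=0.0554 F along -2.56 up 5.52
0.064 s=0.0630 z=0.0554 F along -3.67 up 6.07
0.0655 s=0.0643 z=0.0554 F along -4.10 up 6.01
0.067 s=0.0658 z=0.0553 F along -3.83 up 5.92
0.0685 s=0.0672 z=0.0554 F along -4.58 up 6.30
0.07 s=0.0687 z=0.0554 F along -4.44 up 6.45
0.0715 s=0.0702 z=0.0554 F along -3.94 up 6.41
0.073 s=0.0716 z=0.0554 F along -4.14 up 5.76
0.0745 s=0.0732 z=0.0554 F along -4.70 up 6.21
16.45
```

The jaw is against the stop: the force rose at s≈0.061 m and the finger has slipped on the pad since. I'll lift straight up.

Run:
```python
from h import *
s=.0735
for z in(.058,.062): env.servo_line(J+u*s+[0,0,z],feed=.02); st(z)
env.servo_line(J+u*s+[0,0,.2],feed=.1)
env.servo_line(J+u*.07+[-.09,0,.22],feed=.15)
a=snap('wrist','w3'); 
print(env.current_t(),F()-f0)
```

```text
0.058 s=0.0731 z=0.0578 F along -2.04 up 3.52
0.062 s=0.0738 z=0.0618 F along 0.08 up -0.61
19.525 [ 0.28684844  0.25533725 -0.30416918]
```

View pics/w3.png

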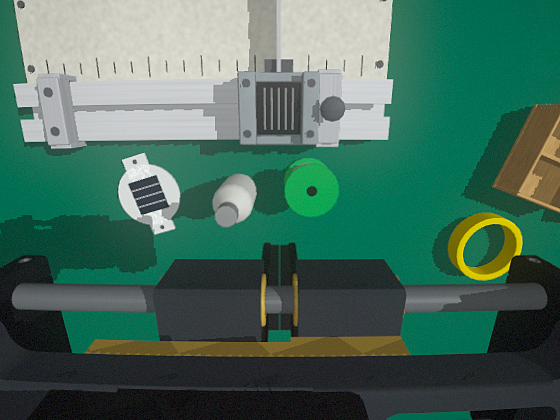

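The jaw's screws are at (248,85), (311,83), (247,133) and (311,133), its right edge meets the stop at column ~320, and the bystanders are undisturbed. I'll check the distance to the stop and the pad height, then hand in.

Run:
```python
from h import *
s=pickle.load(open('w3.pkl','rb'))
Jn=np.mean([world(s,a,b,.066) for a,b in[(248,85),(311,83),(247,133),(311,133)]],0)
K=world(s,332,108,.078)
d=(K-Jn)@u; pz=np.median([world(s,x,y)[2] for x in range(262,298,4) for y in range(86,132,6)])
print('moved',(Jn-J)@u,'dist',d,'pad z',pz)
if abs(d-.052)<.0025 and pz>.0565: env.sign_off(); print('signed',env.current_t())
```

```text
moved 0.06195705021186471 dist 0.04998234195867222 pad z 0.06034838067482101
the job is handed in; nothing more can be done
the job is handed in; nothing more can be done
```

The jaw is up against the knob stop with its pad sprung up and the brake on; nothing else appears to have moved, and the job was handed in with the arm clear at about 20 s.

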